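# Clear the chips off a dry box and crack its stuck lid

## Robot

A 6-joint arm with a two-finger parallel gripper is mounted at the origin on the work surface. World frame = base frame: x ahead of the robot, y to its left, z up, the work surface at z = 0. Lengths are in mm, angles in degrees, forces in N, time in s.
With the tool pointing down it reaches from about 275 to 975 mm from the base axis. Payload 8.4 kg.
Tool frame: the origin (TCP) lies at the very end of the fingers, on their centre line; the grasp point (between the pads) lies 19 mm behind it (env.grasp_offset is the z of the grasp point in the tool frame, in mm); z points along the fingers, y is the line along which they close (so a half turn about z gives the same grasp; the last joint's range is limited). The gripper opens to 92 mm and grips with 3 to 60 N. Pads are 20 mm wide; open, the fingers measure 128 mm over their backs; the gripper's body (75 mm by 189 mm) begins 69 mm behind the grasp point.
Start: joints at [-68.377, 20.225, 93.587, -0, 66.188, -0.138], TCP at [231.708, -580.465, 214.583] pointing down, gripper open.
Joint ranges: [-150.9, 150.9], [-52.94, 120.26], [3.33, 152.33], [-74.26, 254.26], [0, 154.13], [-172.89, 172.89]. Speed limits (degrees/s): [127.2, 127.2, 159.86, 180, 180, 180].

## Interface

Orientations are given as [roll, pitch, yaw] about the fixed x, y, z axes, in that order (R = Rz(yaw) Ry(pitch) Rx(roll)).
In Python, from station import env gives the robot as it stands.
- The arm moves only by the tool play_rows, never from a script. Its argument "motion" is a list of rows, each an object with "travel": the shift along the tool's x, y, z in cm, a list of three; "twist": the turn, a rotation vector about the tool's x, y, z in rad, a list of three. In form: [{"travel": [dx, dy, dz], "twist": [rx, ry, rz]}, ...]. A call has 1 to 20 rows; each row shifts and turns the commanded pose from where the row before left it, along the tool's axes as they then stand; what a row does not reach is not made up. A row lasts 1/10 s, in which the tool goes at most 50 mm and 8.59 degrees, less where a joint would pass 70% of its speed; a pose out of reach is approached as far as the arm can. A call with a gripper value outside its range is refused whole. "jaw" is the finger opening in cm, from 0 to 9.19, set as the call begins (left out, the last holds). The fingers move at their own pace and stop on an object; "newtons" is the grip in N (left out, the last holds). Time passes only in rows, so rows that do not move let the fingers close. It gives the time, the measured TCP pose, the force, the opening and the grip force at its end, in the units of the state.
- env.get_obs(): the state, without advancing time (a new reading comes with each control period).
- env.grab_frame(name): name is "side" or "top"; returns a dict with "color" (480x640x3 uint8, red, green, blue), "depth" (480x640 float32, mm along the optical axis (not along the pixel's ray), 0 where there is no reading), "intrinsics" (3x3 intrinsics, pixels), "rvec" (rotation vector, rad) and "tvec" (3), from world to camera coordinates, as OpenCV has them. Camera axes: x right, y down, z forward; pixel columns grow to the right and rows downward; lengths in mm; the calibration is good to about 2 mm. A picture is of the moment at which its call begins.
- env.sign_off(): hands the job in; it is judged then, once.
The state is a dict: "clock": time; "qpos": joint angles; "qvel": joint speeds; "effort": joint torques, N m; "ee_pos": TCP position; "tcp_rot": TCP orientation; "wrist_force": force on the tool from outside, world axes, zero at the start; "moment": the same for the moment, N m; "gripper_width": finger opening in mm; "grasp_force": force on a finger pad.
Only numpy, scipy, OpenCV 4.12 (cv2) and the standard library are available. Lean on these libraries where they do the work, as an engineer would, in place of code of your own. Each camera call takes 0.05 s, during which the arm holds its last target. There are 200 camera calls.

## Task

With the scraper block from the mat, push all four brass chips off the dry box's lid into the tray beside it, without touching the chips with the gripper, and set the block back on the mat. Then pull the lid by its bar until the sticky seal lets go, never swinging it wide open, and finish still holding it steady, just about 20 mm open at its front edge. Leave everything else on the bench where it is.

Things in the scene. Friction and masses are not known exactly. Their poses are not given: they have to be found in the camera images.
- dry_box: grey steel box fixed to the bench, 150 (x) x 144 mm (y), flat aluminium lid hinged on its +x side. Origin: centre of its underside, on the bench; +x from the lid's pull bar to the hinge. Closed lid plate: x -80 to +80, y -86 to +86 mm, 10 mm thick, its bare flat top 68 mm above the bench; chips lie within 40 mm of its centre
- lid_bar (a point): middle of the steel pull bar on the lid's front edge: a round bar 12 mm thick and 90 mm long along the box's y, its axis 48 mm clear of the lid's front edge (203 mm from the hinge line), on two 10 mm stubs at its ends, 63 mm above the bench when shut; nothing else within 30 mm of it
- lid_front (a point): middle of the lid's front top edge, 155 mm from the hinge line and 68 mm above the bench when shut; moves with the lid
- lid_hinge (a point): middle of the lid's hinge line (fixed), which runs along the box's y, 58 mm above the bench and 75 mm behind the box's centre
- lid (a joint): lid angle, rad: 0 shut, grows as the front rises (to 1.2). A rubber seal grips the shut lid: lifting at the bar takes up to about 12 N over the first 5 mm, then it suddenly lets go (the lid jumps to about 0.05), leaving only its weight, 2 to 3 N at the bar. Let go, it sinks back to about 0.05, resting on the seal. 0.13 rad is a 20 mm gap at the lid front edge
- tray: open shallow steel tray fixed to the bench right beside the box, on its left or its right, 150 x 150 mm outside, 28 mm high, walls 4 mm; its near wall lies under the lid's overhang: what goes over that edge drops in. Origin at the centre of its underside; axes parallel to the box's
- mat: flat tan cork mat fixed to the bench on the box's other side, 130 x 130 mm, 4 mm thick; origin at the centre of its underside; axes parallel to the box's
- scraper: scraper block standing loose on the mat: wooden grip 110 mm long (its x) x 26 mm thick (its y), 46 mm high, over an 18 mm thick, 18 mm high black straight lower edge as long as the grip; 60 mm high in all, about 140 g. Origin at the centre of its underside, z up
- chip0: small sawn brass chip, an L-stepped piece 16 x 10 x 9 mm high, 12 g, lying loose on the lid; origin at the centre of its underside
- chip1: small sawn brass chip, an L-stepped piece 16 x 10 x 9 mm high, 12 g, lying loose on the lid; origin at the centre of its underside
- chip2: small sawn brass chip, an L-stepped piece 16 x 10 x 9 mm high, 12 g, lying loose on the lid; origin at the centre of its underside
- chip3: small sawn brass chip, an L-stepped piece 16 x 10 x 9 mm high, 12 g, lying loose on the lid; origin at the centre of its underside
- bell_a: bystander: brass bell shade standing behind the box, 76 mm wide, 78 mm high; origin at its foot
- bell_b: bystander: a second such bell shade beside it; origin at its foot
- collar: bystander: brass collar 36 mm wide, 20 mm high, standing near a front corner of the box; origin at its foot
- oil_jar: bystander: amber jar 60 mm wide, 90 mm high, at the right of the bench; origin at its foot
- driver: bystander: screwdriver lying at the right of the bench; origin on its axis
- discs: bystander: two grinding discs in a flat stack, 100 mm wide, 14 mm high, at the left of the bench; origin at its foot
Not all that is in view belongs to the job. Of the things like the scraper, leave any that is pink; of the rest the smaller one is meant. Several things have the shape of the mat; the one meant has the colours described above.

How it is judged:
By the outcome, as a careful person would: the job done as asked, in the order asked, and still so for the second after the job is handed in, while the arm keeps its last pose, push and grip.
It also fails if it takes over 64 s, if anything falls off the work surface, if the arm or the gripper's body presses on something with over 40 N, if the wrist force passes 120 N, or if a joint passes its speed limit or range.

## Working session

There is one attempt and no reset: what is moved stays moved. The work goes in short steps, Python scripts to look and compute and a tool call to move; the robot and the scene stay as the last step left them, time stands still between calls to the robot, and variables do not carry over. Pictures are saved under pics/ and viewed, at most 10 in all, crops included, and the job is handed in when it is done.

Besides the shell and the picture viewer there is one more tool, called after "Request:" as name([rows], argument=value, ...), one row to a line, values as JSON. play_rows: Moves the arm, as the interface text tells. Its arguments: {"type":"object","properties":{"motion":{"type":"array","items":{"type":"object","properties":{"travel":{"type":"array","items":{"type":"number"}},"twist":{"type":"array","items":{"type":"number"}}}}},"jaw":{"type":"number"},"newtons":{"type":"number"}},"required":["motion"]}

```bash
mkdir -p pics; cat > h.py <<'E'
import numpy as np,cv2
from station import env
def grab(n):
    f=env.grab_frame(n); f['R']=cv2.Rodrigues(np.array(f['rvec'],float))[0]; f['t']=np.array(f['tvec'],float).ravel(); f['K']=np.array(f['intrinsics'],float); return f
def cloud(f):
    h,w=f['depth'].shape; u,v=np.meshgrid(np.arange(w),np.arange(h)); d=f['depth'].astype(float)
    p=np.stack([(u-f['K'][0,2])/f['K'][0,0]*d,(v-f['K'][1,2])/f['K'][1,1]*d,d],-1)
    P=(p-f['t'])@f['R']; P[d==0]=np.nan; return P
def atz(f,u,v,z):
    r=f['R'].T@np.array([(u-f['K'][0,2])/f['K'][0,0],(v-f['K'][1,2])/f['K'][1,1],1]); c=-f['R'].T@f['t']
    return c+r*(z-c[2])/r[2]
def save(f,n,crop=None,s=1):
    im=f['color'][...,::-1]
    if crop: x0,y0,x1,y1=crop; im=im[y0:y1,x0:x1]
    cv2.imwrite(n,cv2.resize(im,None,fx=s,fy=s,interpolation=cv2.INTER_CUBIC))
E
python3 - <<'E'
from h import *
for n in('top','side'):
    f=grab(n); save(f,f'pics/{n}0.png'); np.savez(f'{n}0.npz',**f)
    print(n,f['K'].tolist(),(-f['R'].T@f['t']))
E
```

```text
top [[527.4560041509176, 0.0, 312.8341812254186], [0.0, 527.4560041509176, 242.50094815551992], [0.0, 0.0, 1.0]] [ 351.02068998   18.75995544 1482.73065527]
side [[576.3043070480193, 0.0, 321.0948656825343], [0.0, 576.3043070480193, 241.87705126967882], [0.0, 0.0, 1.0]] [ 382.30497943 1088.2981771   818.21164469]
```

View pics/top0.png

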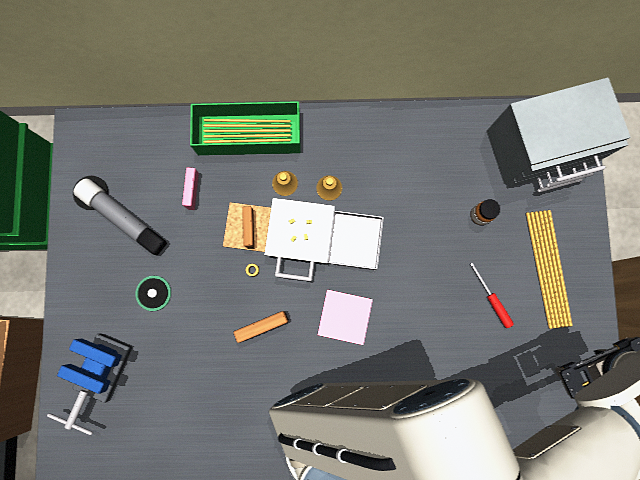

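View pics/side0.png

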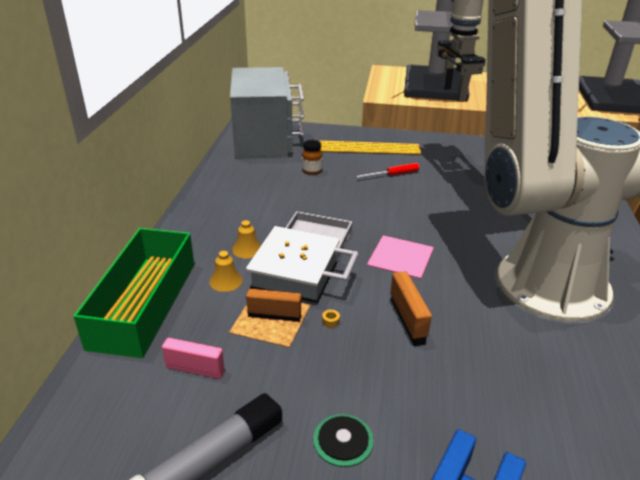

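The top view shows the box lid around (300,230) with four chips near (300,230). The tray is at (357,240), the mat at (246,227) with the scraper at (249,227), and the bar at (295,277). I'll enlarge this area to measure it.

```bash
python3 - <<'E'
from h import *
f=dict(np.load('top0.npz')); save(f,'pics/top0c.png',(215,160,395,295),4.4)
P=cloud(f)
for (u,v) in [(300,260),(310,210),(249,227),(249,215),(235,240),(295,277),(357,240),(320,205)]: print(u,v,P[v,u].round(1))
E
```

```text
300 260 [505.4  73.2   5.4]
310 210 [635.6  41.7  68. ]
249 227 [593.9 210.3  55.5]
249 215 [626.9 209.9  58.1]
235 240 [566.9 257.9  -1.5]
295 277 [453.3  85.   68.2]
357 240 [560.1 -89.2  -1.2]
320 205 [648.6  14.1  69.5]
```

View pics/top0c.png

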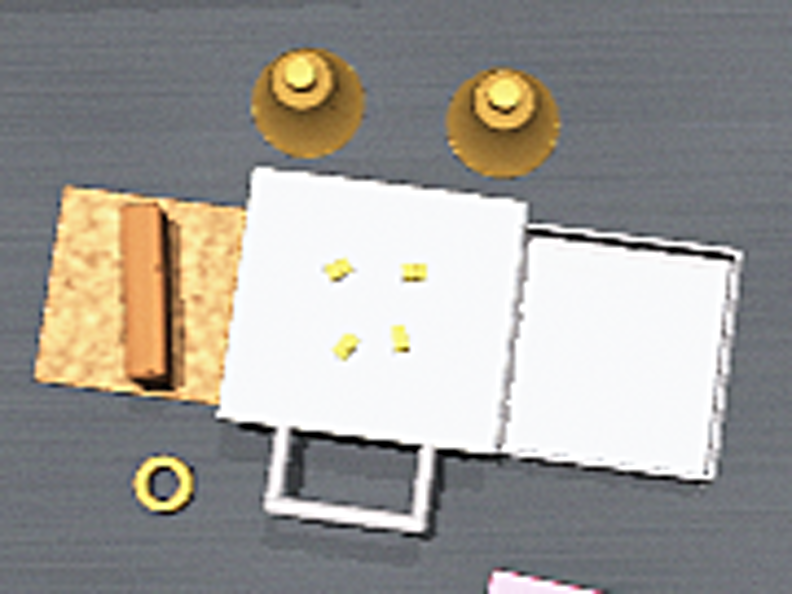

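```bash
python3 - <<'E'
from h import *
f=dict(np.load('top0.npz'))
def q(pts,z): return np.array([atz(f,215+x/4.4,160+y/4.4,z)[:2] for x,y in pts])
def rect(n,pts,z,exp):
    p=q(pts,z); c=p.mean(0); a=(p[0]+p[1]-p[2]-p[3]); print(n,c.round(1),'yaw',np.degrees(np.arctan2(a[1],a[0])).round(2),'L',np.linalg.norm(a)/2,'W',np.linalg.norm(p[0]+p[3]-p[1]-p[2])/2); return c,np.arctan2(a[1],a[0])
c,y=rect('lid',[(257,168),(528,205),(498,452),(218,415)],68,0)
rect('scr',[(121,205),(164,203),(169,379),(128,377)],60,0)
ex=np.array([np.cos(y),np.sin(y)]);ey=np.array([-ex[1],ex[0]])
for n,p,z in [('barL',(270,508),63),('barR',(424,527),63),('c',(338,270),77),('c',(414,272),77),('c',(345,346),77),('c',(400,340),77),('trayTR',(742,254),28),('trayBR',(713,479),28),('mat',(65,186),4),('mat',(37,380),4),('collar',(163,484),20)]:
    w=q([p],z)[0]; print(n,w.round(1),((w-c)@ex).round(1),((w-c)@ey).round(1))
# depth-based lid
P=cloud(f).reshape(-1,3); C=f['color'].reshape(-1,3).astype(int)
m=(abs(P[:,2]-68)<6)&(abs(P[:,0]-575)<110)&(abs(P[:,1]-75)<110)&(np.ptp(C,axis=1)<25)
print(cv2.minAreaRect(P[m][:,:2].astype(np.float32)), np.median(P[m][:,2]))
m=(P[:,2]>50)&(P[:,2]<75)&(abs(P[:,0]-595)<70)&(abs(P[:,1]-215)<45)&(C[:,0]-C[:,2]>60)
print(cv2.minAreaRect(P[m][:,:2].astype(np.float32)))
g=dict(np.load('side0.npz'));P=cloud(g).reshape(-1,3); C=g['color'].reshape(-1,3).astype(int)
m=(P[:,2]>54)&(P[:,2]<66)&(abs(P[:,0]-595)<70)&(abs(P[:,1]-215)<45)&(C[:,0]-C[:,2]>60)
print('side scr',cv2.minAreaRect(P[m][:,:2].astype(np.float32)),np.median(P[m][:,2]))
o=env.get_obs();print(o['ee_pos'],o['tcp_rot'],o['clock'],o['wrist_force'],env.grasp_offset)
E
```

```text
lid [580.1  69.1] yaw -8.67 L 155.80791499239857 W 171.88738945348803
scr [595.9 212.2] yaw 1.92 L 109.97999188095423 W 26.20237550906245
barL [458.7 135.5] -130.0 47.3
barR [445.4  41.3] -129.0 -47.8
c [603.4  91.3] 19.7 25.4
c [601.3  44.5] 24.6 -21.1
c [556.1  87.6] -26.5 14.6
c [559.2  53.8] -18.4 -18.3
trayTR [ 617.5 -163.2] 71.9 -224.1
trayBR [ 474.5 -140. ] -72.9 -222.6
mat [675.6 272.3] 63.8 215.3
mat [548.5 289.9] -64.5 213.5
collar [478.4 206.6] -121.2 120.6
((559.608154296875, 75.58116149902344), (171.56678771972656, 204.9154052734375), 81.63104248046875) 66.22789260536919
((598.4063720703125, 215.9049530029297), (110.37238311767578, 26.974300384521484), 2.2358219623565674)
side scr ((597.2470092773438, 216.8125457763672), (109.5771255493164, 31.96303367614746), 1.100721001625061) 63.72592259749793
[ 231.55627101 -580.06304645  213.94388183] [-1.79930004e+02 -1.39519055e-04  2.17616745e+01] 0.1 [ 0.39265711 -0.05598824  0.03194237] -18.700000000000003
```

Request:
play_rows([
  {"travel": [3.157,-3.004,0]},
  {"travel": [3.157,-3.004,0]},
  {"travel": [3.157,-3.004,0]},
  {"travel": [3.157,-3.004,0]},
  {"travel": [3.157,-3.004,0]},
  {"travel": [3.157,-3.004,0]},
  {"travel": [3.157,-3.004,0]},
  {"travel": [3.157,-3.004,0]},
  {"travel": [3.157,-3.004,0]},
  {"travel": [3.157,-3.004,0]},
  {"travel": [3.157,-3.004,0]},
  {"travel": [3.157,-3.004,0]},
  {"travel": [3.157,-3.004,0]},
  {"travel": [3.157,-3.004,0]},
  {"travel": [3.157,-3.004,0]},
  {"travel": [3.157,-3.004,0]},
  {"travel": [3.157,-3.004,0]},
  {"travel": [3.157,-3.004,0]},
  {"travel": [3.157,-3.004,0]},
  {"travel": [3.157,-3.004,0]},
], jaw=4.6)

```text
$.motion[0]: bad value
```

Request:
play_rows([
  {"twist": [0,0,0.116],"travel": [0,0,0]},
  {"twist": [0,0,0.116],"travel": [0,0,0]},
  {"twist": [0,0,0.116],"travel": [0,0,0]},
  {"travel": [0,0,0]},
  {"travel": [0,0,0]},
  {"travel": [0,0,0]},
])

```text
$.motion[3]: bad value
```

Request:
play_rows([
  {"travel": [3.157,-3.004,0],"twist": [0,0,0]},
  {"travel": [3.157,-3.004,0],"twist": [0,0,0]},
  {"travel": [3.157,-3.004,0],"twist": [0,0,0]},
  {"travel": [3.157,-3.004,0],"twist": [0,0,0]},
  {"travel": [3.157,-3.004,0],"twist": [0,0,0]},
  {"travel": [3.157,-3.004,0],"twist": [0,0,0]},
  {"travel": [3.157,-3.004,0],"twist": [0,0,0]},
  {"travel": [3.157,-3.004,0],"twist": [0,0,0]},
  {"travel": [3.157,-3.004,0],"twist": [0,0,0]},
  {"travel": [3.157,-3.004,0],"twist": [0,0,0]},
  {"travel": [3.157,-3.004,0],"twist": [0,0,0]},
  {"travel": [3.157,-3.004,0],"twist": [0,0,0]},
  {"travel": [3.157,-3.004,0],"twist": [0,0,0]},
  {"travel": [3.157,-3.004,0],"twist": [0,0,0]},
  {"travel": [3.157,-3.004,0],"twist": [0,0,0]},
  {"travel": [3.157,-3.004,0],"twist": [0,0,0]},
  {"travel": [3.157,-3.004,0],"twist": [0,0,0]},
  {"travel": [3.157,-3.004,0],"twist": [0,0,0]},
  {"travel": [3.157,-3.004,0],"twist": [0,0,0]},
  {"travel": [3.157,-3.004,0],"twist": [0,0,0]},
], jaw=4.6)

```text
clock: 2.1
ee_pos: [595.6, 213.4, 214.2]
tcp_rot: [180.0, 0.0, 21.8]
wrist_force: [-0.2, -1.1, 0.2]
gripper_width: 46.1
grasp_force: 0.0
```

Request:
play_rows([
  {"travel": [0,0,0],"twist": [0,0,0.116]},
  {"travel": [0,0,0],"twist": [0,0,0.116]},
  {"travel": [0,0,0],"twist": [0,0,0.116]},
  {"travel": [0,0,0],"twist": [0,0,0]},
  {"travel": [0,0,0],"twist": [0,0,0]},
  {"travel": [0,0,0],"twist": [0,0,0]},
])

```text
clock: 2.7
ee_pos: [595.3, 211.5, 214.5]
tcp_rot: [180.0, 0.0, 2.0]
wrist_force: [1.2, 0.2, 0.2]
gripper_width: 46.2
grasp_force: 0.0
```

Request:
play_rows([
  {"travel": [0,-0.15,2.5],"twist": [0,0,0]},
  {"travel": [0,0,2.5],"twist": [0,0,0]},
  {"travel": [0,0,2.5],"twist": [0,0,0]},
  {"travel": [0,0,2.5],"twist": [0,0,0]},
  {"travel": [0,0,2.5],"twist": [0,0,0]},
  {"travel": [0,0,0],"twist": [0,0,0]},
  {"travel": [0,0,0],"twist": [0,0,0]},
])

```text
clock: 3.4
ee_pos: [595.3, 213.0, 89.8]
tcp_rot: [180.0, 0.0, 1.9]
wrist_force: [0.1, -0.1, 0.5]
gripper_width: 45.7
grasp_force: 0.0
```

```bash
python3 - <<'E'
from h import *
f=grab('side'); save(f,'pics/side1.png',(220,220,370,345),5)
E
```

```text
(no output)
```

View pics/side1.png

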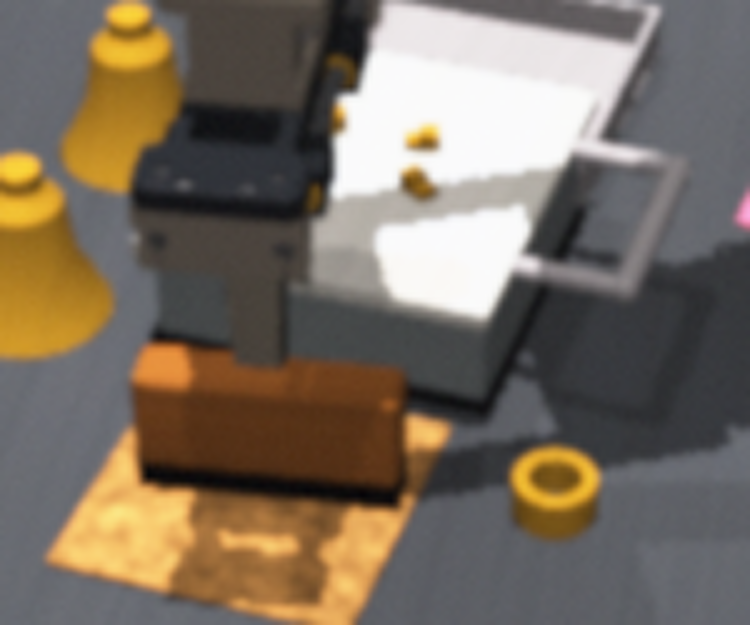

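The side view shows the fingers (260,340) centred over the wooden grip, which spans (135–405, 360–480). I'll descend and grip.

Request:
play_rows([
  {"travel": [0,0,0.8],"twist": [0,0,0]},
  {"travel": [0,0,0.8],"twist": [0,0,0]},
  {"travel": [0,0,0.8],"twist": [0,0,0]},
  {"travel": [0,0,0.8],"twist": [0,0,0]},
  {"travel": [0,0,0.8],"twist": [0,0,0]},
  {"travel": [0,0,0.8],"twist": [0,0,0]},
  {"travel": [0,0,0.8],"twist": [0,0,0]},
  {"travel": [0,0,0.5],"twist": [0,0,0]},
  {"travel": [0,0,0],"twist": [0,0,0]},
  {"travel": [0,0,0],"twist": [0,0,0]},
])

```text
clock: 4.45
ee_pos: [595.4, 213.1, 28.6]
tcp_rot: [-180.0, 0.0, 1.8]
wrist_force: [-0.8, -0.7, 0.5]
gripper_width: 45.9
grasp_force: 0.0
```

Request:
play_rows([
  {"travel": [0,0,0],"twist": [0,0,0]},
  {"travel": [0,0,0],"twist": [0,0,0]},
  {"travel": [0,0,0],"twist": [0,0,0]},
  {"travel": [0,0,0],"twist": [0,0,0]},
  {"travel": [0,0,0],"twist": [0,0,0]},
  {"travel": [0,0,0],"twist": [0,0,0]},
  {"travel": [0,0,0],"twist": [0,0,0]},
  {"travel": [0,0,0],"twist": [0,0,0]},
], jaw=1.5, newtons=30)

```text
clock: 5.25
ee_pos: [595.7, 213.3, 29.0]
tcp_rot: [-180.0, -0.0, 1.8]
wrist_force: [-0.7, 1.2, 5.9]
gripper_width: 25.8
grasp_force: 30.0
```

Request:
play_rows([
  {"travel": [0,0,-1],"twist": [0,0,0]},
  {"travel": [0,0,-2],"twist": [0,0,0]},
  {"travel": [0,0,-2],"twist": [0,0,0]},
  {"travel": [0,0,-2],"twist": [0,0,0]},
  {"travel": [0,0,-2.1],"twist": [0,0,0]},
  {"travel": [0,0,0],"twist": [0,0,0.09]},
  {"travel": [0,0,0],"twist": [0,0,0.09]},
  {"travel": [0.14,1.66,0],"twist": [0,0,0]},
  {"travel": [0.14,1.66,0],"twist": [0,0,0]},
  {"travel": [0.14,1.66,0],"twist": [0,0,0]},
  {"travel": [0.14,1.66,0],"twist": [0,0,0]},
  {"travel": [0.14,1.66,0],"twist": [0,0,0]},
  {"travel": [0,0,0.8],"twist": [0,0,0]},
  {"travel": [0,0,0.8],"twist": [0,0,0]},
  {"travel": [0,0,0.5],"twist": [0,0,0]},
  {"travel": [0,0,0],"twist": [0,0,0]},
  {"travel": [0,0,0],"twist": [0,0,0]},
  {"travel": [0,0,0],"twist": [0,0,0]},
])

```text
clock: 7.05
ee_pos: [590.2, 130.4, 98.7]
tcp_rot: [-180.0, -0.0, -8.5]
wrist_force: [-0.2, -0.1, -1.7]
gripper_width: 25.8
grasp_force: 30.0
```

```bash
python3 - <<'E'
from h import *
f=grab('side'); save(f,'pics/side2.png',(230,200,370,310),5)
o=env.get_obs();print(o['ee_pos'],o['tcp_rot'],o['wrist_force'])
E
```

```text
[590.17390388 130.35504708  98.78836341] [-1.79992336e+02 -1.98607701e-02 -8.45917597e+00] [ 0.00216126  0.17322847 -1.00675141]
```

View pics/side2.png

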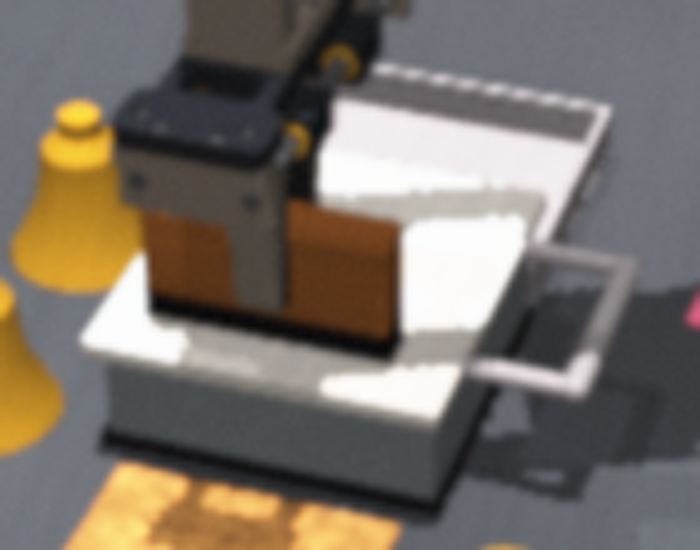

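The side view shows the block held just over the lid's near strip, at (270,320), and parallel to the lid's edge. I'll lower it until I feel contact.

Request:
play_rows([
  {"travel": [0,0,0.2],"twist": [0,0,0]},
  {"travel": [0,0,0.2],"twist": [0,0,0]},
  {"travel": [0,0,0.05],"twist": [0,0,0]},
  {"travel": [0,0,0],"twist": [0,0,0]},
  {"travel": [0,0,0],"twist": [0,0,0]},
])

```text
clock: 7.6
ee_pos: [590.0, 130.0, 94.1]
tcp_rot: [-180.0, 0.0, -8.5]
wrist_force: [0.3, -0.4, -0.8]
gripper_width: 25.8
grasp_force: 30.0
```

Request:
play_rows([
  {"travel": [0,0,0.06],"twist": [0,0,0]},
  {"travel": [0,0,0],"twist": [0,0,0]},
  {"travel": [0,0,0],"twist": [0,0,0]},
])

```text
clock: 7.9
ee_pos: [590.0, 130.0, 93.5]
tcp_rot: [-180.0, -0.0, -8.5]
wrist_force: [0.1, -0.4, -2.2]
gripper_width: 26.1
grasp_force: 30.0
```

Request:
play_rows([
  {"travel": [0,0,0.06],"twist": [0,0,0]},
  {"travel": [0,0,0],"twist": [0,0,0]},
  {"travel": [0,0,0],"twist": [0,0,0]},
])

```text
clock: 8.2
ee_pos: [590.1, 130.0, 93.0]
tcp_rot: [-180.0, -0.0, -8.5]
wrist_force: [-0.7, -0.4, 1.0]
gripper_width: 26.3
grasp_force: 30.0
```

Request:
play_rows([
  {"travel": [0,0.5,-0.03],"twist": [0,0,0]},
  {"travel": [0,0.5,0],"twist": [0,0,0]},
  {"travel": [0,0.5,0],"twist": [0,0,0]},
  {"travel": [0,0.5,0],"twist": [0,0,0]},
  {"travel": [0,0.5,0],"twist": [0,0,0]},
  {"travel": [0,0.5,0],"twist": [0,0,0]},
  {"travel": [0,0.5,0],"twist": [0,0,0]},
  {"travel": [0,0.5,0],"twist": [0,0,0]},
  {"travel": [0,0.5,0],"twist": [0,0,0]},
  {"travel": [0,0.5,0],"twist": [0,0,0]},
  {"travel": [0,0.5,0],"twist": [0,0,0]},
  {"travel": [0,0.5,0],"twist": [0,0,0]},
  {"travel": [0,0.5,0],"twist": [0,0,0]},
  {"travel": [0,0.5,0],"twist": [0,0,0]},
  {"travel": [0,0.5,0],"twist": [0,0,0]},
  {"travel": [0,0.5,0],"twist": [0,0,0]},
  {"travel": [0,0.5,0],"twist": [0,0,0]},
  {"travel": [0,0.5,0],"twist": [0,0,0]},
  {"travel": [0,0.5,0],"twist": [0,0,0]},
  {"travel": [0,0.5,0],"twist": [0,0,0]},
])

```text
clock: 10.2
ee_pos: [575.2, 30.7, 93.2]
tcp_rot: [-180.0, 0.0, -8.5]
wrist_force: [0.5, 0.1, -1.9]
gripper_width: 25.9
grasp_force: 30.0
```

Request:
play_rows([
  {"travel": [0,0.4,0],"twist": [0,0,0]},
  {"travel": [0,0.4,0],"twist": [0,0,0]},
  {"travel": [0,0.4,0],"twist": [0,0,0]},
  {"travel": [0,0.4,0],"twist": [0,0,0]},
  {"travel": [0,0.4,0],"twist": [0,0,0]},
  {"travel": [0,0.4,0],"twist": [0,0,0]},
  {"travel": [0,0.4,0],"twist": [0,0,0]},
  {"travel": [0,0.4,0],"twist": [0,0,0]},
  {"travel": [0,0.4,0],"twist": [0,0,0]},
  {"travel": [0,0.4,0],"twist": [0,0,0]},
  {"travel": [0,0.4,0],"twist": [0,0,0]},
  {"travel": [0,0.4,0],"twist": [0,0,0]},
  {"travel": [0,0.4,0],"twist": [0,0,0]},
  {"travel": [0,0.4,0],"twist": [0,0,0]},
  {"travel": [0,0.4,0],"twist": [0,0,0]},
  {"travel": [0,0,0],"twist": [0,0,0]},
  {"travel": [0,0,0],"twist": [0,0,0]},
])

```text
clock: 11.9
ee_pos: [566.4, -28.3, 93.2]
tcp_rot: [-180.0, -0.0, -8.5]
wrist_force: [0.1, -0.5, -2.5]
gripper_width: 25.8
grasp_force: 30.0
```

Request:
play_rows([
  {"travel": [0,0,-1.4],"twist": [0,0,0]},
  {"travel": [0,0,-1.4],"twist": [0,0,0]},
  {"travel": [-0.08,-2.7,0],"twist": [0,0,0]},
  {"travel": [-0.08,-2.7,0],"twist": [0,0,0]},
  {"travel": [-0.08,-2.7,0],"twist": [0,0,0]},
  {"travel": [-0.08,-2.7,0],"twist": [0,0,0]},
  {"travel": [-0.08,-2.7,0],"twist": [0,0,0]},
  {"travel": [-0.08,-2.7,0],"twist": [0,0,0]},
  {"travel": [-0.08,-2.7,0],"twist": [0,0,0]},
  {"travel": [-0.08,-2.7,0],"twist": [0,0,0]},
  {"travel": [-0.06,-2.7,0],"twist": [0,0,0]},
  {"travel": [0,0,0],"twist": [0,0,0]},
  {"travel": [0,0,0],"twist": [0,0,0]},
])

```text
clock: 13.2
ee_pos: [595.5, 213.6, 122.3]
tcp_rot: [-180.0, -0.1, -8.4]
wrist_force: [0.0, -0.8, -1.8]
gripper_width: 25.7
grasp_force: 30.0
```

```bash
python3 - <<'E'
from h import *
f=grab('side'); g=grab('top')
a=cv2.resize(f['color'][200:310,230:370],(700,550)); 
b=cv2.resize(g['color'][170:300,215:400],(782,550))
im=np.hstack([a,b])[...,::-1]; cv2.imwrite('pics/both3.png',cv2.resize(im,(800,300),interpolation=cv2.INTER_AREA))
o=env.get_obs();print(o['ee_pos'],o['tcp_rot'],o['wrist_force'])
E
```

```text
[595.30721111 212.45405272 121.80891459] [ 1.79991347e+02 -1.82860676e-02 -8.49915414e+00] [-0.49715535 -0.73742159 -1.44017806]
```

View pics/both3.png

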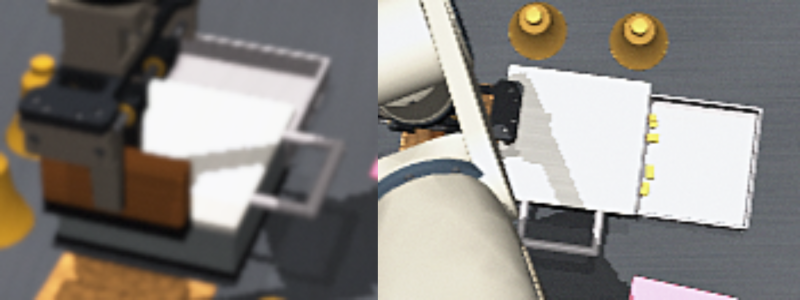

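Four chips show in the tray just beyond the lid's right edge, at (652,120)–(645,188), and the lid is clear. I'll put the block back and check the chip heights by depth.

Request:
play_rows([
  {"travel": [0,-0.3,1.5],"twist": [0,0,0]},
  {"travel": [0,0,1.5],"twist": [0,0,0]},
  {"travel": [0,0,1.5],"twist": [0,0,0]},
  {"travel": [0,0,1.5],"twist": [0,0,0]},
  {"travel": [0,0,1.2],"twist": [0,0,0]},
  {"travel": [0,0,0.8],"twist": [0,0,0]},
  {"travel": [0,0,0.5],"twist": [0,0,0]},
  {"travel": [0,0,0.3],"twist": [0,0,0]},
  {"travel": [0,0,0.2],"twist": [0,0,0]},
  {"travel": [0,0,0.15],"twist": [0,0,0]},
  {"travel": [0,0,0.1],"twist": [0,0,0]},
  {"travel": [0,0,0],"twist": [0,0,0]},
  {"travel": [0,0,0],"twist": [0,0,0]},
])

```text
clock: 14.6
ee_pos: [596.0, 216.2, 29.0]
tcp_rot: [-180.0, -0.0, -8.5]
wrist_force: [0.1, 0.4, -0.1]
gripper_width: 25.6
grasp_force: 30.0
```

```bash
python3 - <<'E'
from h import *
g=grab('top');P=cloud(g);C=g['color'].astype(int)
m=(C[...,0]-C[...,2]>70)&(C[...,1]-C[...,2]>50)
m[:205]=0;m[265:]=0;m[:,:330]=0;m[:,400:]=0
n,l,s,c=cv2.connectedComponentsWithStats(m.astype(np.uint8))
for i in range(1,n): print(s[i].tolist(),np.nanmedian(P[l==i],0).round(1))
E
```

```text
[334, 220, 4, 5, 16] [610.4 -27.6  11.4]
[333, 228, 5, 4, 17] [590.8 -27.2  11.9]
[332, 242, 4, 5, 20] [548.6 -21.9  12.2]
[330, 249, 4, 6, 20] [527.4 -17.    9.1]
```

All four chips are at tray-floor height. I'll release the block and rise.

Request:
play_rows([
  {"travel": [0,0,0],"twist": [0,0,0]},
  {"travel": [0,0,0],"twist": [0,0,0]},
  {"travel": [0,0,0],"twist": [0,0,0]},
  {"travel": [0,0,0],"twist": [0,0,0]},
  {"travel": [0,0,0],"twist": [0,0,0]},
  {"travel": [0,0,0],"twist": [0,0,0]},
  {"travel": [0,0,-0.5],"twist": [0,0,0]},
  {"travel": [0,0,-1],"twist": [0,0,0]},
  {"travel": [0,0,-2],"twist": [0,0,0]},
  {"travel": [0,0,-2.5],"twist": [0,0,0]},
  {"travel": [0,0,-3],"twist": [0,0,0]},
  {"travel": [0,0,-3],"twist": [0,0,0]},
  {"travel": [0,0,0],"twist": [0,0,0]},
  {"travel": [0,0,0],"twist": [0,0,0]},
], jaw=4.6)

```text
clock: 16.05
ee_pos: [596.3, 216.3, 150.1]
tcp_rot: [-179.9, -0.1, -8.5]
wrist_force: [-0.4, 0.1, 0.0]
gripper_width: 45.9
grasp_force: 0.0
```

Request:
play_rows([
  {"travel": [-2.454,2.956,0],"twist": [0,0,0]},
  {"travel": [-2.454,2.956,0],"twist": [0,0,0]},
  {"travel": [-2.454,2.956,0],"twist": [0,0,0]},
  {"travel": [-2.454,2.956,0],"twist": [0,0,0]},
  {"travel": [-2.454,2.956,0],"twist": [0,0,0]},
  {"travel": [0,0,0],"twist": [0,0,-0.1309]},
  {"travel": [0,0,0],"twist": [0,0,-0.1309]},
  {"travel": [0,0,0],"twist": [0,0,-0.1309]},
  {"travel": [0,0,0],"twist": [0,0,-0.1309]},
  {"travel": [0,0,0],"twist": [0,0,-0.1309]},
  {"travel": [0,0,0],"twist": [0,0,-0.1309]},
  {"travel": [0,0,0],"twist": [0,0,-0.1309]},
  {"travel": [0,0,0],"twist": [0,0,-0.1309]},
  {"travel": [0,0,0],"twist": [0,0,-0.1309]},
  {"travel": [0,0,0],"twist": [0,0,-0.1309]},
  {"travel": [0,0,0],"twist": [0,0,-0.1309]},
  {"travel": [0,0,0],"twist": [0,0,-0.1309]},
  {"travel": [0,0,0],"twist": [0,0,0]},
  {"travel": [0,0,0],"twist": [0,0,0]},
], jaw=3.6)

```text
clock: 17.95
ee_pos: [452.0, 87.9, 148.1]
tcp_rot: [-179.9, 0.0, 81.3]
wrist_force: [0.2, -1.0, -0.3]
gripper_width: 35.8
grasp_force: 0.0
```

Request:
play_rows([
  {"travel": [0,0,2],"twist": [0,0,0]},
  {"travel": [0,0,2],"twist": [0,0,0]},
  {"travel": [0,0,1.8],"twist": [0,0,0]},
  {"travel": [0,0,0],"twist": [0,0,0]},
  {"travel": [0,0,0],"twist": [0,0,0]},
])

```text
clock: 18.45
ee_pos: [452.3, 88.0, 90.7]
tcp_rot: [-179.9, 0.0, 81.4]
wrist_force: [-0.0, -0.1, 0.1]
gripper_width: 35.9
grasp_force: 0.0
```

```bash
python3 - <<'E'
from h import *
f=grab('side'); save(f,'pics/side4.png',(220,200,370,340),4.2)
o=env.get_obs();print(o['ee_pos'],o['tcp_rot'],o['wrist_force'],o['qpos'])
E
```

```text
[452.84876274  88.04717173  91.16388706] [ 1.79989068e+02 -2.96823484e-03  8.14298082e+01] [-0.88649895  0.60798929 -0.0129502 ] [ 1.08170670e+01  1.55979075e+01  1.19351497e+02 -1.17152072e-03
  4.50392985e+01  1.93880868e+01]
```

View pics/side4.png

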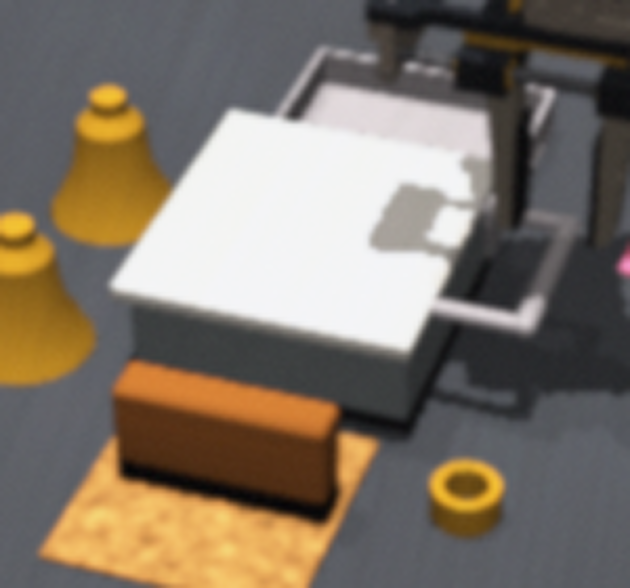

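The block stands on the mat at (230,440). The fingers at (505,230) and (605,240) straddle the bar. I'll descend and close gently first.

Request:
play_rows([
  {"travel": [0,0,0.7],"twist": [0,0,0]},
  {"travel": [0,0,0.7],"twist": [0,0,0]},
  {"travel": [0,0,0.7],"twist": [0,0,0]},
  {"travel": [0,0,0.7],"twist": [0,0,0]},
  {"travel": [0,0,0.7],"twist": [0,0,0]},
  {"travel": [0,0,0.7],"twist": [0,0,0]},
  {"travel": [0,0,0.5],"twist": [0,0,0]},
  {"travel": [0,0,0],"twist": [0,0,0]},
  {"travel": [0,0,0],"twist": [0,0,0]},
])

```text
clock: 19.4
ee_pos: [452.5, 88.0, 43.6]
tcp_rot: [-180.0, 0.0, 81.5]
wrist_force: [0.8, -0.5, -0.5]
gripper_width: 36.0
grasp_force: 0.0
```

Request:
play_rows([
  {"travel": [0,0,0],"twist": [0,0,0]},
  {"travel": [0,0,0],"twist": [0,0,0]},
  {"travel": [0,0,0],"twist": [0,0,0]},
  {"travel": [0,0,0],"twist": [0,0,0]},
  {"travel": [0,0,0],"twist": [0,0,0]},
  {"travel": [0,0,0],"twist": [0,0,0]},
  {"travel": [0,0,0],"twist": [0,0,0]},
  {"travel": [0,0,0],"twist": [0,0,0]},
], jaw=0.6, newtons=6)

```text
clock: 20.2
ee_pos: [454.7, 87.9, 44.2]
tcp_rot: [179.8, -0.0, 81.5]
wrist_force: [5.9, -3.1, -3.1]
gripper_width: 12.2
grasp_force: 6.0
```

Request:
play_rows([
  {"travel": [0,0.2,0],"twist": [0,0,0]},
  {"travel": [0,0,0],"twist": [0,0,0]},
  {"travel": [0,0,0],"twist": [0,0,0]},
  {"travel": [0,0,0],"twist": [0,0,0]},
])

```text
clock: 20.6
ee_pos: [454.7, 87.8, 43.9]
tcp_rot: [180.0, -0.0, 81.5]
wrist_force: [-1.0, 0.8, 5.2]
gripper_width: 11.4
grasp_force: 6.0
```

Request:
play_rows([
  {"travel": [0,0,0],"twist": [0,0,0]},
  {"travel": [0,0,0],"twist": [0,0,0]},
  {"travel": [0,0,0],"twist": [0,0,0]},
  {"travel": [0,0,0],"twist": [0,0,0]},
], newtons=45)

```text
clock: 21.0
ee_pos: [454.7, 87.8, 43.9]
tcp_rot: [180.0, -0.0, 81.5]
wrist_force: [-1.1, 1.0, 6.4]
gripper_width: 10.6
grasp_force: 45.0
```

Request:
play_rows([
  {"travel": [0,0,-0.1],"twist": [0,0,0]},
  {"travel": [0,0,-0.1],"twist": [0,0,0]},
  {"travel": [0,0,-0.1],"twist": [0,0,0]},
  {"travel": [0,0,-0.1],"twist": [0,0,0]},
  {"travel": [0,0,0],"twist": [0,0,0]},
  {"travel": [0,0,0],"twist": [0,0,0]},
])

```text
clock: 21.6
ee_pos: [454.7, 87.8, 47.0]
tcp_rot: [180.0, -0.0, 81.5]
wrist_force: [4.4, 3.2, -16.2]
gripper_width: 10.4
grasp_force: 45.0
```

Request:
play_rows([
  {"travel": [0,0,-0.1],"twist": [0,0,0]},
  {"travel": [0,0,-0.1],"twist": [0,0,0]},
  {"travel": [0,0,-0.1],"twist": [0,0,0]},
  {"travel": [0,0,-0.1],"twist": [0,0,0]},
  {"travel": [0,0,-0.1],"twist": [0,0,0]},
  {"travel": [0,0,-0.1],"twist": [0,0,0]},
  {"travel": [0,0,0],"twist": [0,0,0]},
  {"travel": [0,0,0],"twist": [0,0,0]},
])

```text
clock: 22.4
ee_pos: [455.1, 87.8, 53.9]
tcp_rot: [179.9, -0.0, 81.5]
wrist_force: [5.1, 1.0, -1.3]
gripper_width: 10.6
grasp_force: 45.0
```

The seal has let go. I'll raise slowly along the arc.

Request:
play_rows([
  {"travel": [0,0.005,-0.1],"twist": [0,0,0]},
  {"travel": [0,0.005,-0.1],"twist": [0,0,0]},
  {"travel": [0,0.005,-0.1],"twist": [0,0,0]},
  {"travel": [0,0.01,-0.1],"twist": [0,0,0]},
  {"travel": [0,0.01,-0.1],"twist": [0,0,0]},
  {"travel": [0,0.01,-0.1],"twist": [0,0,0]},
  {"travel": [0,0.01,-0.1],"twist": [0,0,0]},
  {"travel": [0,0.01,-0.1],"twist": [0,0,0]},
  {"travel": [0,0.01,-0.1],"twist": [0,0,0]},
  {"travel": [0,0.01,-0.1],"twist": [0,0,0]},
  {"travel": [0,0.015,-0.1],"twist": [0,0,0]},
  {"travel": [0,0.015,-0.1],"twist": [0,0,0]},
  {"travel": [0,0.015,-0.1],"twist": [0,0,0]},
  {"travel": [0,0.015,-0.1],"twist": [0,0,0]},
  {"travel": [0,0.015,-0.1],"twist": [0,0,0]},
  {"travel": [0,0.015,-0.1],"twist": [0,0,0]},
  {"travel": [0,0,0],"twist": [0,0,0]},
  {"travel": [0,0,0],"twist": [0,0,0]},
  {"travel": [0,0,0],"twist": [0,0,0]},
])

```text
clock: 24.3
ee_pos: [456.9, 87.5, 69.7]
tcp_rot: [179.9, -0.0, 81.5]
wrist_force: [6.6, 1.2, -3.7]
gripper_width: 10.8
grasp_force: 45.0
```

```bash
python3 - <<'E'
from h import *
c=np.array([581,69.]);y=np.radians(-8.5);ex=np.array([np.cos(y),np.sin(y)]);ey=np.array([-ex[1],ex[0]])
f=grab('side')
def fit(f):
    P=cloud(f).reshape(-1,3);C=f['color'].reshape(-1,3).astype(int)
    bx=(P[:,:2]-c)@ex;by=(P[:,:2]-c)@ey
    m=(abs(bx)<70)&(abs(by)<78)&(P[:,2]>55)&(P[:,2]<110)&(np.ptp(C,axis=1)<25)
    A=np.c_[bx,by,np.ones(len(bx))][m];z=P[m,2]
    for _ in range(3):
        k=np.linalg.lstsq(A,z,rcond=None)[0]; r=abs(A@k-z); g=r<4; A,z=A[g],z[g]
    return len(z),k.round(4),'front z',k@[-80,0,1],'angle',-np.arctan(k[0])
print(fit(dict(np.load('side0.npz'))));print(fit(f)); print(fit(dict(np.load('top0.npz'))));print(fit(grab('top')))
save(f,'pics/side5.png',(220,200,370,340),5)
E
```

```text
(2417, array([ 3.00000e-03, -1.20000e-03,  7.00993e+01]), 'front z', np.float64(69.85569593014252), 'angle', np.float64(-0.0030453637291187104))
(2174, array([-1.22500e-01, -6.60000e-03,  7.96969e+01]), 'front z', np.float64(89.49766576697311), 'angle', np.float64(0.12190159378543976))
(2264, array([-1.00000e-04, -1.20000e-03,  6.60178e+01]), 'front z', np.float64(66.02589244568857), 'angle', np.float64(0.00010174821201098786))
(1699, array([-1.28900e-01, -1.90000e-03,  7.59756e+01]), 'front z', np.float64(86.29104218986015), 'angle', np.float64(0.1282353793020427))
```

View pics/side5.png

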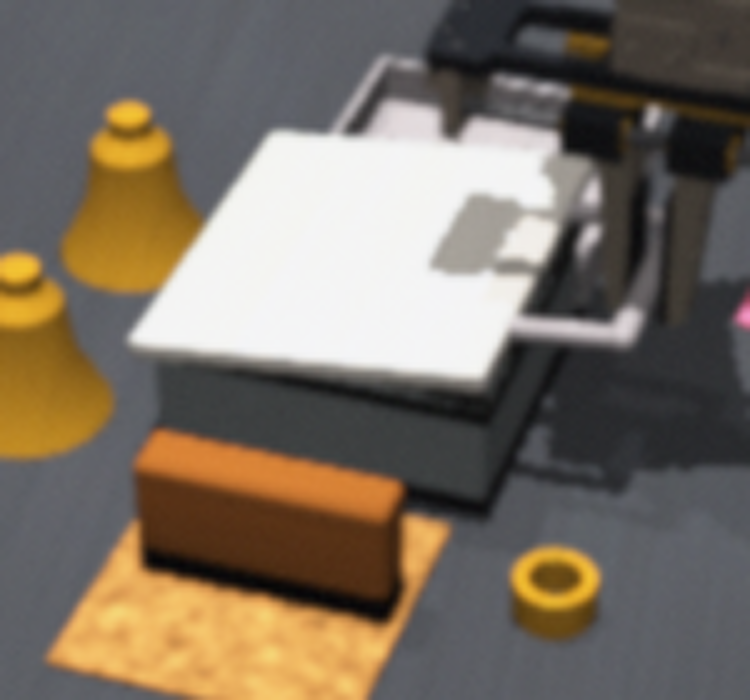

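The lid is held open about 20 mm (front edge near (490,380)) and steady. The block is back on the mat and the collar and bells have not moved.

```bash
python3 -c "
from h import *
o=env.get_obs();print(o['ee_pos'],o['grasp_force'],np.abs(o['qvel']).max());print(env.sign_off())"
```

```text
[456.91112208  87.44207835  69.68195085] 44.99411702156067 0.09963983326577724
the job is handed in; nothing more can be done
None
```

The job is handed in, with no verdict returned: all four chips are in the tray, the scraper block is back on the mat, and the gripper is holding the lid steady about 20 mm open (about 0.127 rad by camera).

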